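Load a bracket plate under the spring clip of a drilling jig

TASK

Press the red bar of the jig's spring clip down with one fingertip to raise the clip's foot, and while you hold it down push the aluminium plate along its channel with the other finger, beneath the foot, until it is fully home against the stop. Then let the bar up so that the clip holds the plate down flat, and move clear. Only press and push: do not pick the plate up, and leave the other things on the bench as they are.

Things in the scene. Friction and masses are not known exactly. Their poses are not given: they have to be found in the camera images.
- jig: Blue drilling jig fixed to the bench, base 190 (x) x 130 (y) x 12 mm; origin at the centre of its underside, x = pushing direction. A channel runs along x, centred on y = -25 mm: floor at z = 12 mm, 52 mm wide between rails 10 mm high. The stop's face is at x = +70 mm. The clip's hinge axis runs along x at y = +13, z = 28 mm; its lugs reach z = 34 mm.
- stop_face (a point): Point on the stop's face, on the channel's centre line at the channel floor; axes as the jig's. The plate is home when its front edge touches here.
- clip (a joint): Angle of the spring clip, rad: 0 = at rest (foot 1.5 mm above the channel floor: the plate cannot enter), about 0.14 = foot resting on the plate, above 0.17 = the plate passes, 0.36 = end of travel. Pressing the bar's middle takes about 3.5 N at the start and 8 N at the end of travel; the spring returns it.
- pad (a point): Middle of the top of the clip's ribbed red bar, at jig x = -34, y = +37 mm; moves with the clip. The bar is 92 mm long (jig x = -80 to +12 mm) and 26 mm wide, so a fingertip can slide along it while holding it down. Its middle is 33 mm above the bench at joint 0 (tilted up outwards), 27 mm at 0.25 (level), 24 mm at 0.36.
- foot (a point): Middle of the underside of the clip's foot, over the channel's middle at jig x = 44 mm, 16 mm long along x and 14 mm wide; it rises when the bar is pressed.
- plate: Loose aluminium plate 60 (x) x 50 (y) x 6 mm, about 0.12 kg, in the channel short of the clip's foot, 42 to 58 mm from the stop; origin at the centre of its underside, x towards the stop. Its rear end is turned up: an upright flange 40 mm wide, 5 mm thick, top 32 mm above the plate's underside (44 mm above the bench), rear face at plate x = -30 mm. Push on that face.
- plate_front (a point): Middle of the plate's front lower edge, 30 mm ahead of its origin along plate x; axes as the plate's.
- screwdriver: Bystander: red-handled screwdriver lying left of the jig; leave it alone.
- bolt: Bystander: steel bolt standing about 40 mm high right of the jig; leave it alone.
- wood_block: Bystander: small wooden block 45 x 75 x 28 mm on the robot's side of the jig; leave it alone.
- spanner: Bystander: steel spanner 155 mm long lying right of the jig; leave it alone.
- flux_jar: Bystander: glass jar with a dark cap, 45 mm across and 105 mm high, behind the jig; leave it alone.
Mind the look-alikes: they are no part of the job. Several things have the shape of the plate; the one meant has the colours described above.

How it is judged:
By the outcome, as a careful person would: the job done as asked, in the order asked, and still so for the second after the job is handed in, with the robot touching nothing.
It also fails if it takes over 42 s, if anything falls off the work surface, if the arm or the gripper's body presses on something with over 40 N, if the wrist force passes 120 N, or if a joint passes its speed limit or range.

ROBOT

A 7-joint arm with a two-finger parallel gripper is mounted at the origin on a cart in front of the work surface, level with it; the furniture and walls round the work are solid. World frame = base frame: x ahead of the robot, y to its left, z up, the work surface at z = 0. Lengths are in m, angles in rad, forces in N, time in s.
With the tool pointing down it reaches from about 0.35 to 0.9 m from the base axis. Payload 8.1 kg.
Tool frame: the origin (TCP) lies midway between the tips of the shut fingers; the grasp point (between the pads) lies 19 mm behind it; z points along the fingers, y is the line along which they close (so a half turn about z gives the same grasp; the last joint's range is limited). The gripper opens to 92 mm and grips with 3 to 60 N. Pads are 19 mm wide; open, the fingers measure 130 mm over their backs; the gripper's body (75 mm by 190 mm) begins 47 mm behind the grasp point.
Start: joints at [-1.363, 0.434, 0.025, 1.573, -0.012, 1.134, -0.075], TCP at [0.191, 0.595, 0.203] pointing down, gripper open.
Joint ranges: [-2.62, 2.62], [-0.44, 2.09], [-1.27, 1.32], [0.08, 2.57], [-1.32, 4.46], [0.12, 2], [-2.74, 2.74]. Speed limits (rad/s): [2.22, 2.22, 3.01, 3.01, 3.14, 3.14, 3.14].

INTERFACE

Orientations are given as a rotation vector (axis times angle).
In Python, from cell import arm gives the robot as it stands.
- The arm moves only by the tool carry_out, never from a script. Its arguments are lists of equal length, an entry for each row: "claw": the finger opening in cm, from 0 to 9.18; "delta_pos": the shift along the tool's x, y, z in cm, a list of three; "angular": the turn, a rotation vector about the tool's x, y, z in rad, a list of three. In form: {"claw": [claw, ...], "delta_pos": [[dx, dy, dz], ...], "angular": [[ax, ay, az], ...]}. A call has 1 to 20 rows; each row shifts and turns the commanded pose from where the row before left it, along the tool's axes as they then stand; what a row does not reach is not made up. A row lasts 1/10 s, in which the tool goes at most 50 mm and 8.59 degrees, less where a joint would pass 70% of its speed; a pose out of reach is approached as far as the arm can. A call with a gripper value outside its range is refused whole. The fingers move at their own pace and stop on an object; "force" is the grip in N (left out, the last holds). Time passes only in rows, so rows that do not move let the fingers close. It gives the time, the measured TCP pose, the force, the opening and the grip force at its end, in the units of the state.
- arm.observe(): the state, without advancing time (a new reading comes with each control period).
- arm.get_image(name): name is "scene" or "side" or "wrist"; returns a dict with "frame" (480x640x3 uint8, red, green, blue), "mtx" (3x3 intrinsics, pixels), "dist" ([k1, k2, p1, p2, k3] as OpenCV has them; the pictures are not rectified), "T" (4x4, takes a point from camera to world coordinates). Camera axes: x right, y down, z forward; pixel columns grow to the right and rows downward; lengths in m; the calibration is good to about 2 mm. A picture is of the moment at which its call begins. There is no depth.
- arm.sign_off(): hands the job in; it is judged then, once.
Trained networks look in a picture, given as the dict that the camera call returned (one of the last four; its "shot" number tells which), for a name from the list of things; names that differ only in an ending like _2 or _b are one class to them, and where a whole thing is asked for, a point or a joint stands for the part that bears it (a point fixed in the world has none). Each returns a list of dicts, best first, with "conf" (0 to 1); they miss things now and then, are a little off and sometimes report something else, mostly with a low value. They report only what shows in the picture. A call takes as long as a camera call. They do not tell look-alikes from the thing itself.
- arm.look_for(label, picture): "centre" ([column, row] as shares, 0 to 1, of the picture: columns of its width, rows of its height, amid what is visible of it).
- arm.trace(label, picture): "region" (480x640 bool, what is visible of it) and "centre" ([column, row] as shares, 0 to 1, of the picture: columns of its width, rows of its height, amid what is visible of it).
- arm.place_of(label, picture): "centre" ([column, row] as shares, 0 to 1, of the picture: columns of its width, rows of its height: a listed point, or the origin of a listed thing).
The state is a dict: "clock": time; "joints": joint angles; "dq": joint speeds; "joint_efforts": joint torques, N m; "position": TCP position; "ee_rot": TCP orientation; "force": force on the tool from outside, world axes, zero at the start; "ft_torque": the same for the moment, N m; "width": opening from 0.0 (shut) to 1.0 (fully open); "gripper_force": force on a finger pad.
Only numpy, scipy, OpenCV 4.12 (cv2) and the standard library are available. Lean on these libraries where they do the work, as an engineer would, in place of code of your own. Each camera call takes 0.05 s, during which the arm holds its last target. There are 200 camera calls.

## Working session

There is one attempt and no reset: what is moved stays moved. The work goes in short steps, Python scripts to look and compute and a tool call to move; the robot and the scene stay as the last step left them, time stands still between calls to the robot, and variables do not carry over. Pictures are saved under pics/ and viewed, at most 10 in all, crops included, and the job is handed in when it is done.

Besides the shell and the picture viewer there is one more tool, called after "Emit:" as a command line: name --argument value ..., lists and objects as JSON in quotes. carry_out: Moves the arm, as the interface text tells. Its arguments: {"type":"object","properties":{"claw":{"type":"array","items":{"type":"number"}},"delta_pos":{"type":"array","items":{"type":"array","items":{"type":"number"}}},"angular":{"type":"array","items":{"type":"array","items":{"type":"number"}}},"force":{"type":"number"}},"required":["claw","delta_pos","angular"]}

```bash
mkdir -p pics; ls
cat > h.py <<'E'
from cell import arm
import numpy as np, cv2
from scipy.spatial.transform import Rotation as R
def ray(p,uv):
    n=cv2.undistortPoints(np.array([[uv]],float),p["mtx"],np.array(p["dist"],float))[0,0]
    T=np.array(p["T"]); return T[:3,3],T[:3,:3]@np.array([n[0],n[1],1.])
def at_z(p,uv,z):
    o,d=ray(p,uv); return o+d*(z-o[2])/d[2]
def px(p,X):
    T=np.linalg.inv(np.array(p["T"])); X=np.atleast_2d(X)
    return cv2.projectPoints(X.astype(float),cv2.Rodrigues(T[:3,:3])[0],T[:3,3],np.array(p["mtx"],float),np.array(p["dist"],float))[0][:,0]
def save(p,name,crop=None,s=1):
    f=p["frame"] if isinstance(p,dict) else p
    if crop: f=f[crop[1]:crop[3],crop[0]:crop[2]]
    f=cv2.resize(f,None,fx=s,fy=s,interpolation=cv2.INTER_CUBIC)
    cv2.imwrite("pics/"+name,f[:,:,::-1])
E
python3 - <<'E'
from h import *
s=arm.observe(); print(s)
for n in ["scene","side"]:
    p=arm.get_image(n); save(p,n+"1.png")
    print(n,np.round(p["T"],3).tolist())
    for l in ["jig","stop_face","pad","foot","plate","plate_front","bolt","flux_jar","wood_block","spanner","screwdriver"]:
        for r in arm.place_of(l,p)[:3]:
            uv=np.array(r["centre"])*[640,480]
            z={"jig":0,"stop_face":.012,"pad":.033,"foot":.0135,"plate":.012,"plate_front":.012}.get(l,0)
            print(l,round(r["conf"],2),uv.round(1),at_z(p,uv,z).round(4))
E
```

```text
pics
{'clock': 0.0, 'joints': array([-1.36259986,  0.4352034 ,  0.02497501,  1.57409449, -0.01160963,
        1.13400255, -0.07511741]), 'dq': array([-6.39136359e-05,  4.76644030e-04,  7.31620202e-04,  1.04080314e-04,
        1.51831165e-03,  2.61088283e-03,  4.61379311e-04]), 'joint_efforts': array([-9.75532712e-04, -6.67847729e+01,  9.84297283e-01, -3.14459002e+01,
       -6.05623866e-02,  4.30508377e-02,  1.81289406e-04]), 'position': array([0.19102356, 0.59451618, 0.2026582 ]), 'ee_rot': array([-4.86362937e-01, -3.10360520e+00,  2.44858217e-03]), 'force': array([ 0.22730983, -0.2997318 ,  0.47267921]), 'ft_torque': array([-0.0254324 ,  0.03118258, -0.00154951]), 'gripper_force': 0.0, 'width': 0.999536597421303}
scene [[0.745, -0.417, 0.52, -0.04], [-0.666, -0.493, 0.559, -0.585], [0.023, -0.763, -0.646, 0.761], [0.0, 0.0, 0.0, 1.0]]
jig 0.92 [336.9 244.4] [0.5928 0.0389 0.    ]
stop_face 0.87 [372.1 240.6] [ 0.6471 -0.0093  0.012 ]
pad 0.98 [313.1 228.3] [0.5628 0.0809 0.033 ]
pad 0.46 [362.5 240.9] [ 0.6122 -0.0137  0.033 ]
foot 0.69 [361. 241.] [0.6271 0.0034 0.0135]
plate 0.9 
[... 963 characters left out ...]
.1] [0.5597 0.072  0.033 ]
foot 0.79 [346.9 251.3] [ 0.6258 -0.0036  0.0135]
plate 0.89 [325.9 256. ] [0.5801 0.0163 0.012 ]
plate 0.62 [280.3 316.4] [ 0.3461 -0.0789  0.012 ]
plate_front 0.87 [266.6 320.1] [ 0.3213 -0.07    0.012 ]
plate_front 0.85 [339.9 257.4] [ 0.5953 -0.0094  0.012 ]
bolt 0.58 [382.8 267.2] [ 0.6407 -0.0883  0.    ]
bolt 0.55 [347.6 253.6] [0.6398 0.0049 0.    ]
flux_jar 0.96 [433.5 259.2] [ 0.7469 -0.1469  0.    ]
wood_block 0.65 [260.7 275.3] [0.442  0.0704 0.    ]
spanner 0.54 [336.7 278.6] [ 0.5369 -0.0495  0.    ]
spanner 0.37 [324.9 257.8] [0.5905 0.0274 0.    ]
spanner 0.21 [297.7 240.6] [0.6135 0.128  0.    ]
screwdriver 0.88 [280.6 239.5] [0.5907 0.1599 0.    ]
```

Run:
```python
from h import *
f=cv2.imread("pics/scene1.png")[:,:,::-1]
g=cv2.imread("pics/side1.png")[:,:,::-1]
a=f[170:370,220:480]; b=g[180:340,230:450]
cv2.imwrite("pics/c1.png",cv2.resize(a,None,fx=3,fy=3,interpolation=cv2.INTER_CUBIC)[:,:,::-1])
```

```text
(no output)
```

View pics/c1.png

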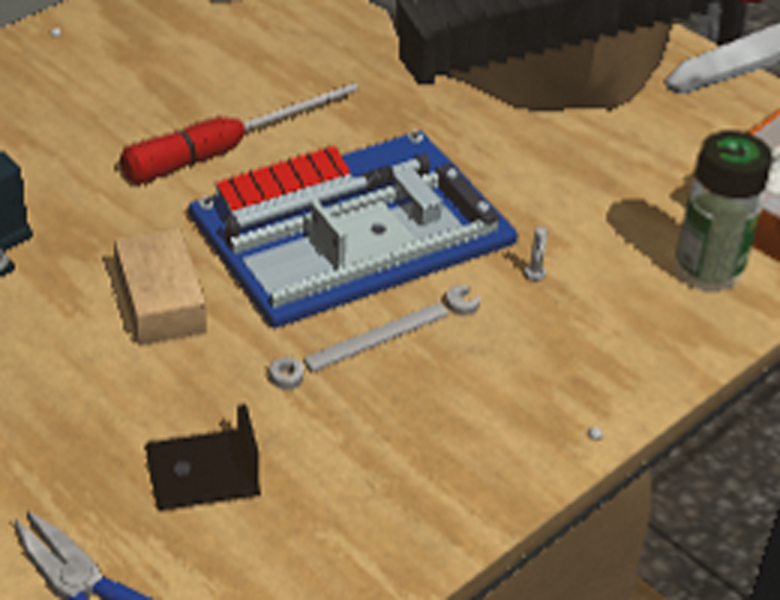

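The scene crop shows these plate candidates:
- An aluminium plate with an upright flange in the jig channel, crop (365,230), i.e. scene (342,247).
- A black L-plate on the bench, crop (205,470), i.e. scene (288,326). This is a look-alike.
- The spanner and bolt, scene (347,283) and (398,259), which the networks sometimes mislabel.

I choose the aluminium plate in the channel. The red bar is at crop (283,180), i.e. scene (314,230). The other red object is the screwdriver handle.

```bash
cat >> h.py <<'E'
from scipy.optimize import minimize
def bluehull(p):
    hsv=cv2.cvtColor(p["frame"],cv2.COLOR_RGB2HSV)
    m=cv2.inRange(hsv,(100,120,40),(128,255,255))
    return m
def jigT(q):
    c,s=np.cos(q[2]),np.sin(q[2]); return np.array([[c,-s,0,q[0]],[s,c,0,q[1]],[0,0,1,0],[0,0,0,1.]])
def J2W(q,X): X=np.atleast_2d(X).astype(float); return X@jigT(q)[:3,:3].T+jigT(q)[:3,3]
BOX=np.array([[x,y,z] for x in(-.095,.095) for y in(-.065,.065) for z in(0,.012)])
def hullmask(p,q):
    im=np.zeros((1920,2560),np.uint8); h=cv2.convexHull((px(p,J2W(q,BOX))*4+2).astype(np.float32))
    cv2.fillConvexPoly(im,h.astype(np.int32),1); return im.astype(bool)
def fitjig(ps,q0,ref):
    ms=[]
    for p in ps:
        m=bluehull(p); u=px(p,J2W(q0,[[0,0,0]]))[0].astype(int); k=np.zeros_like(m)
        # keep blue components near jig
        w=cv2.dilate(hullmask(p,q0)[::4,::4].astype(np.uint8),np.ones((15,15)))
        m=m*w; m=cv2.resize(m,(2560,1920),interpolation=cv2.INTER_NEAREST)
        h=cv2.convexHull(cv2.findNonZero(m)); k=np.zeros((1920,2560),np.uint8); cv2.fillConvexPoly(k,h,1); ms.append(k.astype(bool))
    def c(q):
        return sum((hullmask(p,q)^m).sum()/m.sum() for p,m in zip(ps,ms))
    best=min((minimize(c,np.array(q0)+[0,0,d],method="Nelder-Mead",options=dict(initial_simplex=np.array(q0)+[0,0,d]+np.array([[0,0,0],[.01,0,0],[0,.01,0],[0,0,.1]]),xatol=1e-4,fatol=1e-5)) for d in(-.15,0,.15)),key=lambda r:r.fun)
    return best.x,best.fun
E
python3 - <<'E'
from h import *
s,d=arm.get_image("scene"),arm.get_image("side")
q0=[.588,.035,-.6]
# initial yaw from networks: pad->foot etc
P=[[.5628,.0809],[.627,0.0],[.5785,.0162]] # pad, foot, plate
a=np.array([.627,0.])-np.array([.5628,.0809]); b=np.array([.078,-.062])
q0[2]=np.arctan2(a[1],a[0])-np.arctan2(b[1],b[0]); print(q0)
for ps in([s],[d],[s,d]): print(fitjig(ps,q0,None))
q,_=fitjig([s,d],q0,None)
for p,n in((s,"s"),(d,"d")):
    f=p["frame"].copy()
    for X in [[-.034,.037,.033],[.07,-.025,.012],[.044,-.025,.0135]]+BOX.tolist():
        u=px(p,J2W(q,[X]))[0]; cv2.circle(f,(int(round(u[0])),int(round(u[1]))),1,(255,255,0),-1)
    u=px(p,J2W(q,[0,0,0]))[0].astype(int); save(f,"fit_%s.png"%n,(u[0]-80,u[1]-60,u[0]+80,u[1]+60),5)
    for l in["plate","plate_front"]:
        for r in arm.place_of(l,p)[:3]:
            w=at_z(p,np.array(r["centre"])*[640,480],.012); print(l,r["conf"],(jigT(q)[:3,:3].T@(w-jigT(q)[:3,3])).round(4))
R0=R.from_rotvec(arm.observe()["ee_rot"]).as_matrix(); print(R0.round(3))
a,b=cv2.imread("pics/fit_s.png"),cv2.imread("pics/fit_d.png"); cv2.imwrite("pics/fit.png",cv2.resize(np.vstack([a,b]),(400,600)))
E
```

```text
[0.588, 0.035, np.float64(-0.2283808578402159)]
(array([ 0.59030197,  0.03625452, -0.24520174]), np.float64(0.05304204911932523))
(array([ 0.58632105,  0.03457058, -0.23202783]), np.float64(0.07307141578664758))
(array([ 0.58858671,  0.03415549, -0.23457287]), np.float64(0.13305210031687037))
plate 0.71 [-0.1956 -0.1638  0.012 ]
plate 0.67 [-0.0047 -0.0298  0.012 ]
plate 0.35 [ 0.1894 -0.1502  0.012 ]
plate_front 0.91 [ 0.027  -0.0229  0.012 ]
plate_front 0.91 [-0.2247 -0.1521  0.012 ]
plate 0.94 [-0.0162 -0.0308  0.012 ]
plate 0.7 [-0.2048 -0.1705  0.012 ]
plate 0.37 [-0.0502 -0.1283  0.012 ]
plate_front 0.85 [ 0.0219 -0.0263  0.012 ]
plate_front 0.85 [-0.2292 -0.1627  0.012 ]
[[-0.952  0.306 -0.   ]
 [ 0.306  0.952  0.   ]
 [ 0.     0.    -1.   ]]
```

View pics/fit_s.png

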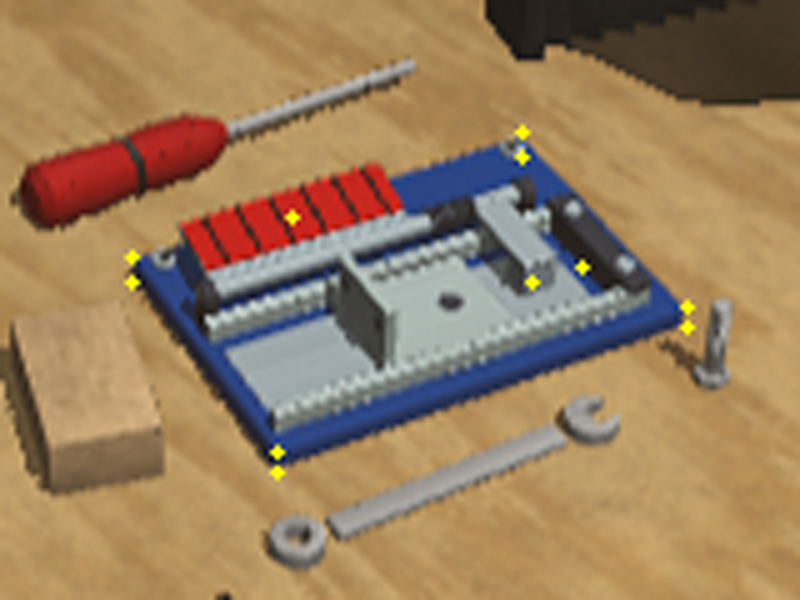

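The fit shows the jig corners close to (132,258), (277,455), (687,307) and (522,133) in the crop. It is good to a few mm, and the aluminium plate with its hole is confirmed. Next I check the full scene for obstacles along the path.

View pics/scene1.png

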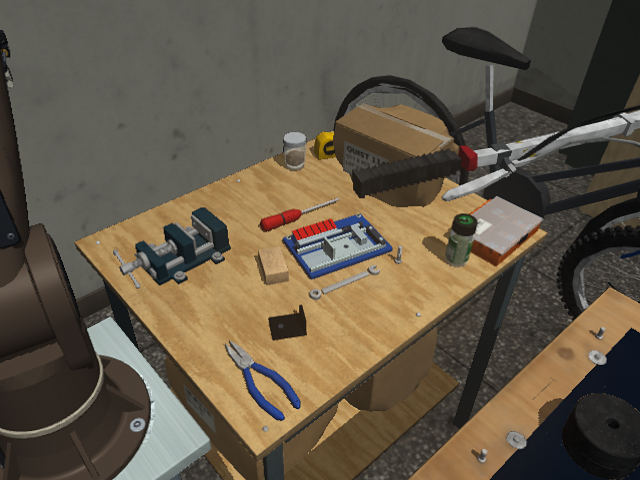

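```bash
cat >> h.py <<'E'
def goto(q,jx,jy,z):
    "tool-frame move (cm) and turn to TCP at jig (jx,jy) height z with tool y along jig y"
    s=arm.observe(); Rm=R.from_rotvec(s["ee_rot"]).as_matrix()
    w=J2W(q,[jx,jy,0])[0]; w[2]=z
    Rt=jigT(q)[:3,:3]@np.diag([-1,1,-1.])
    print("clock",s["clock"],"tcp",s["position"].round(4),"F",s["force"].round(2),"turn",R.from_matrix(Rm.T@Rt).as_rotvec().round(4),"d_cm now axes",(Rm.T@(w-s["position"])*100).round(2),"new axes",(Rt.T@(w-s["position"])*100).round(2))
E
python3 - <<'E'
from h import *
goto([.5885,.0345,-.235],-.03,.006,.25)
E
```

```text
clock 1.5 tcp [0.1912 0.5951 0.2034] F [-0.65 -0.26  0.37] turn [ 0.     -0.     -0.0759] d_cm now axes [-51.94 -40.84  -4.66] new axes [-48.69 -44.66  -4.66]
```

The scene picture shows the vise at (185,245), the box and handlebar grip with its end at (358,183), and the jar at (461,240). I'll locate the grip before moving in.

View pics/side1.png

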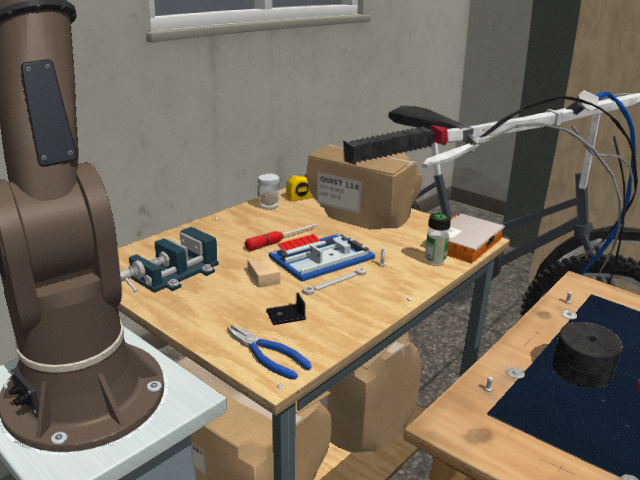

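Run:
```python
from h import *
p=arm.get_image("scene")
for z in (.05,.1,.15,.2,.25,.3): print(z,at_z(p,[357,187],z).round(3), at_z(p,[185,225],z).round(3))
d=arm.get_image("side")
print(*(px(d,at_z(p,[357,187],z)).round(0) for z in(.05,.1,.15,.2,.25,.3)))
```

```text
0.05 [0.719 0.112 0.05 ] [0.359 0.239 0.05 ]
0.1 [0.666 0.063 0.1  ] [0.331 0.181 0.1  ]
0.15 [0.613 0.014 0.15 ] [0.303 0.123 0.15 ]
0.2 [ 0.559 -0.035  0.2  ] [0.275 0.065 0.2  ]
0.25 [ 0.506 -0.084  0.25 ] [0.247 0.008 0.25 ]
0.3 [ 0.453 -0.133  0.3  ] [ 0.219 -0.05   0.3  ]
[[334. 209.]] [[336. 201.]] [[339. 191.]] [[342. 179.]] [[346. 166.]] [[350. 151.]]
```

In the side view the grip's end is at (346,150–161) and its red collar at (440,135). The grip therefore hangs above the bench, so I triangulate it.

Run:
```python
from h import *
p,d=arm.get_image("scene"),arm.get_image("side")
def tri(a,b):
    o1,v1=ray(p,a);o2,v2=ray(d,b)
    t=np.linalg.lstsq(np.c_[v1,-v2],o2-o1,rcond=None)[0]; A,B=o1+v1*t[0],o2+v2*t[1]; return ((A+B)/2).round(3),np.linalg.norm(A-B).round(3)
print("grip end bottom",tri([358,195],[346,162]),"end top",tri([354,176],[344,142]))
print("collar",tri([467,158],[440,135]),"grip right",tri([455,163],[428,142]))
print("lever tip",tri([447,197],[427,164]), "saddle tip",tri([446,38],[392,110]))
a,b=p["frame"][120:220,330:490],d["frame"][100:180,330:460]
A=cv2.resize(a,(640,300*400//300)); B=cv2.resize(b,(640,394))
s=np.vstack([cv2.resize(a,(640,300)),cv2.resize(b,(640,300))]); save(s,"grip.png")
```

```text
grip end bottom (array([ 0.465, -0.121,  0.274]), np.float64(0.007)) end top (array([ 0.457, -0.119,  0.31 ]), np.float64(0.003))
collar (array([ 0.632, -0.193,  0.305]), np.float64(0.002)) grip right (array([ 0.63 , -0.173,  0.288]), np.float64(0.001))
lever tip (array([ 0.573, -0.208,  0.268]), np.float64(0.0)) saddle tip (array([1.426, 0.44 , 0.119]), np.float64(0.002))
```

View pics/grip.png

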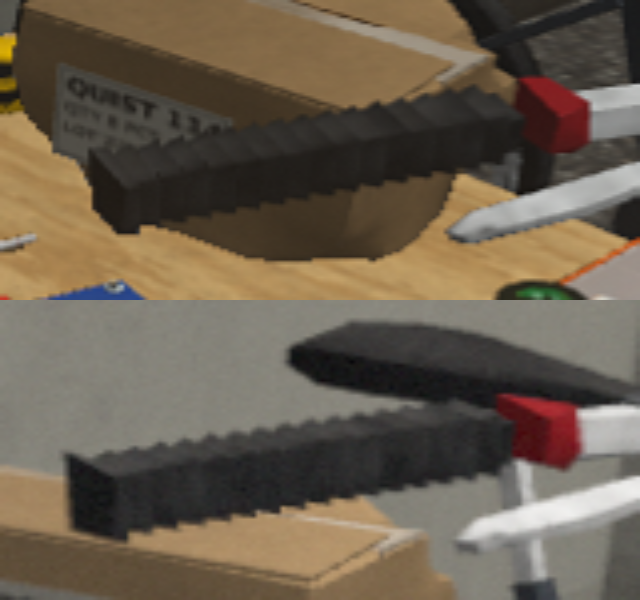

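The grip spans about (0.46,-0.12) to (0.63,-0.18) at z 0.27–0.31. It is on the −y side, about 16 cm from the jig's centre line. I'll approach from +y and stay low near it.

Emit:
carry_out --claw '[4.3, 4.3, 4.3, 4.3, 4.3, 4.3, 4.3, 4.3, 4.3, 4.3, 4.3, 4.3, 4.3, 4.3, 4.3, 4.3, 4.3, 4.3, 4.3]' --delta_pos '[[0, 0, 0], [-2.86, -2.63, 0], [-2.86, -2.63, 0], [-2.86, -2.63, 0], [-2.86, -2.63, 0], [-2.86, -2.63, 0], [-2.86, -2.63, 0], [-2.86, -2.63, 0], [-2.86, -2.63, 0], [-2.86, -2.63, 0], [-2.86, -2.63, 0], [-2.86, -2.63, 0], [-2.86, -2.63, 0], [-2.86, -2.63, 0], [-2.86, -2.63, 0], [-2.86, -2.63, 0], [-2.86, -2.63, 0], [-2.86, -2.63, 0], [0, 0, 0]]' --angular '[[0, 0, -0.076], [0, 0, 0], [0, 0, 0], [0, 0, 0], [0, 0, 0], [0, 0, 0], [0, 0, 0], [0, 0, 0], [0, 0, 0], [0, 0, 0], [0, 0, 0], [0, 0, 0], [0, 0, 0], [0, 0, 0], [0, 0, 0], [0, 0, 0], [0, 0, 0], [0, 0, 0], [0, 0, 0]]'

```text
clock: 3.6
position: [0.5623, 0.041, 0.2036]
ee_rot: [0.379, 3.116, -0.004]
force: [0.0, -0.5, 0.4]
width: 0.468
gripper_force: 0.0
```

Run:
```python
from h import *
q=[.5885,.0345,-.235]
goto(q,-.03,.006,.2)
p=arm.get_image("wrist"); save(p,"w1.png"); np.save("w1.npy",p,allow_pickle=True)
print(np.round(p["T"],3).tolist())
for l in ["jig","stop_face","pad","foot","plate","plate_front"]:
    for r in arm.place_of(l,p)[:2]:
        uv=np.array(r["centre"])*[640,480]
        z={"jig":0,"stop_face":.012,"pad":.033,"foot":.0135,"plate":.012,"plate_front":.012}[l]
        w=at_z(p,uv,z); print(l,round(r["conf"],2),uv.round(1),w.round(4),"jig",(jigT(q)[:3,:3].T@(w-jigT(q)[:3,3])).round(4))
```

```text
clock 3.6 tcp [0.5623 0.041  0.2036] F [ 0.03 -0.53  0.41] turn [-0.0024  0.0026 -0.0073] d_cm now axes [0.31 0.58 0.36] new axes [0.3  0.58 0.36]
[[0.24, 0.934, 0.264, 0.492], [0.971, -0.23, -0.067, 0.059], [-0.002, 0.272, -0.962, 0.384], [0.0, 0.0, 0.0, 1.0]]
jig 0.65 [320.6 233.5] [0.593  0.0354 0.    ] jig [0.0042 0.0019 0.    ]
stop_face 0.92 [299.7 287.2] [ 0.6472 -0.0031  0.012 ] jig [ 0.0658 -0.0229  0.012 ]
pad 0.72 [356.  203.5] [0.562  0.0805 0.033 ] jig [-0.0365  0.0385  0.033 ]
foot 0.9 [297.8 268.7] [0.6238 0.0009 0.0135] jig [ 0.0421 -0.0245  0.0135]
plate 0.91 [296.2 227.1] [0.5761 0.0115 0.012 ] jig [-0.0067 -0.0252  0.012 ]
plate 0.76 [170.4  52.1] [ 0.3725 -0.0643  0.012 ] jig [-0.187  -0.1464  0.012 ]
plate_front 0.58 [290.2 247.1] [ 0.5971 -0.0011  0.012 ] jig [ 0.0166 -0.0326  0.012 ]
```

View pics/w1.png

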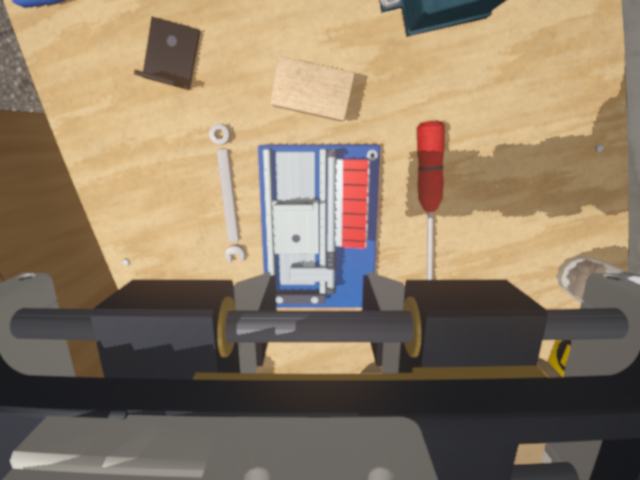

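The wrist view shows the jig from above with jig x pointing down the picture. The red bar is at columns 342–369, rows 158–248, the plate and flange at (296,203–255), and the foot near (312,274). I'll measure precisely from this view.

Run:
```python
from h import *
p=np.load("w1.npy",allow_pickle=True).item()
q=[.5885,.0345,-.235]; T=jigT(q)
tj=lambda w:(T[:3,:3].T@(w-T[:3,3])).round(4)
f=p["frame"]; hsv=cv2.cvtColor(f,cv2.COLOR_RGB2HSV)
red=cv2.inRange(hsv,(0,150,60),(8,255,255))|cv2.inRange(hsv,(172,150,60),(180,255,255)); red[:,:330]=0; red[:,385:]=0
r=cv2.minAreaRect(cv2.findNonZero(red)); 
for c in cv2.boxPoints(r): print("red",c.round(1),tj(at_z(p,c,.033)))
b=bluehull(p); b[:120]=0;b[275:]=0;b[:,:240]=0;b[:,400:]=0
def edge(pts): 
    l=cv2.fitLine(np.array(pts,np.float32),cv2.DIST_HUBER,0,.01,.01).ravel(); return l
L=[(np.flatnonzero(b[y])[0]-.5,y) for y in range(160,265)]; Rr=[(np.flatnonzero(b[y])[-1]+.5,y) for y in range(160,265)]
Tp=[(x,np.flatnonzero(b[:,x])[0]-.5) for x in range(268,375) if b[:,x].any()]
for n,E in(("left",L),("right",Rr),("top",Tp)):
    l=edge(E); d=l[:2]/l[1 if n!="top" else 0]
    for t in((165,260) if n!="top" else(262,378)):
        c=l[2:]+d*(t-(l[3] if n!="top" else l[2])); print(n,c.round(2),tj(at_z(p,c,.012)),tj(at_z(p,c,0)))
g=cv2.cvtColor(f,cv2.COLOR_RGB2GRAY); print(g[190:265,285].tolist()); print(g[190:265,308].tolist())
save(p,"w1c.png",(250,135,390,310),4)
im=cv2.imread("pics/w1c.png"); cv2.imwrite("pics/w1c.png",cv2.resize(im,(480,600)))
```

```text
red [342.3 246.4] [0.0096 0.0249 0.033 ]
red [345.1 160.3] [-0.0802  0.0267  0.033 ]
red [367.2 161. ] [-0.0794  0.0488  0.033 ]
red [364.4 247.1] [0.0106 0.0485 0.033 ]Traceback (most recent call last):
  File "<stdin>", line 12, in <module>
IndexError: index 0 is out of bounds for axis 0 with size 0
```

Run:
```python
from h import *
p=np.load("w1.npy",allow_pickle=True).item()
q=[.5875,.035,-.24]; T=jigT(q)
tj=lambda w:(T[:3,:3].T@(w-T[:3,3])).round(4)
f=p["frame"].copy(); g=cv2.cvtColor(f,cv2.COLOR_RGB2GRAY)
print([g[r,280:290].mean().round() for r in range(190,262)]);print([g[r,304:312].mean().round() for r in range(190,262)])
for r in (198,200,202,204,206): print(r,"z44",tj(at_z(p,[296,r],.044)))
for r in (250,253,256): print(r,"z18",tj(at_z(p,[296,r],.018)))
f=cv2.resize(f[135:310,250:390],None,fx=3.4,fy=3.4,interpolation=cv2.INTER_NEAREST)
for X in [[-.034,.037,.033],[.07,-.025,.012],[.044,-.025,.0135],[-.095,-.065,.012],[-.095,.065,.012],[.095,.065,.012],[-.095,-.051,.022],[-.095,.001,.022]]:
    u=(px(p,J2W(q,[X]))[0]-[250,135]+.5)*3.4; cv2.circle(f,tuple(int(v) for v in u),3,(255,255,0),-1)
save(f,"w1c.png")
```

```text
[np.float64(214.0), np.float64(214.0), np.float64(214.0), np.float64(214.0), np.float64(213.0), np.float64(213.0), np.float64(214.0), np.float64(212.0), np.float64(206.0), np.float64(187.0), np.float64(154.0), np.float64(125.0), np.float64(112.0), np.float64(115.0), np.float64(145.0), np.float64(187.0), np.float64(212.0), np.float64(221.0), np.float64(222.0), np.float64(219.0), np.float64(220.0), np.float64(222.0), np.float64(223.0), np.float64(222.0), np.float64(222.0), np.float64(222.0), np.float64(222.0), np.float64(222.0), np.float64(222.0), np.float64(222.0), np.float64(222.0), np.float64(222.0), np.float64(222.0), np.float64(222.0), np.float64(222.0), np.float64(222.0), np.float64(221.0), np.float64(221.0), np.float64(221.0), np.float64(221.0), np.float64(221.0), np.float64(221.0), np.float64(221.0), np.float64(221.0), np.float64(221.0), np.float64(220.0), np.float64(220.0), np.float64(220.0), np.float64(220.0), np.float64(220.0), np.float64(220.0), np.float64(220.0), np.float64(220.0), np.float64(220.0), np.float64(220.0), np.float64(220.0), np.float64(220.0), np.float64(220.0
[... 1209 characters left out ...]
64(222.0), np.float64(222.0), np.float64(222.0), np.float64(222.0), np.float64(221.0), np.float64(221.0), np.float64(222.0), np.float64(221.0), np.float64(221.0), np.float64(222.0), np.float64(221.0), np.float64(221.0), np.float64(221.0), np.float64(218.0), np.float64(211.0), np.float64(207.0), np.float64(208.0), np.float64(209.0), np.float64(209.0), np.float64(209.0), np.float64(206.0), np.float64(194.0), np.float64(174.0)]
198 z44 [-0.0432 -0.0229  0.044 ]
200 z44 [-0.0412 -0.0229  0.044 ]
202 z44 [-0.0392 -0.0229  0.044 ]
204 z44 [-0.0372 -0.023   0.044 ]
206 z44 [-0.0352 -0.023   0.044 ]
250 z18 [ 0.0194 -0.0258  0.018 ]
253 z18 [ 0.0229 -0.0259  0.018 ]
256 z18 [ 0.0264 -0.0259  0.018 ]
```

View pics/w1c.png

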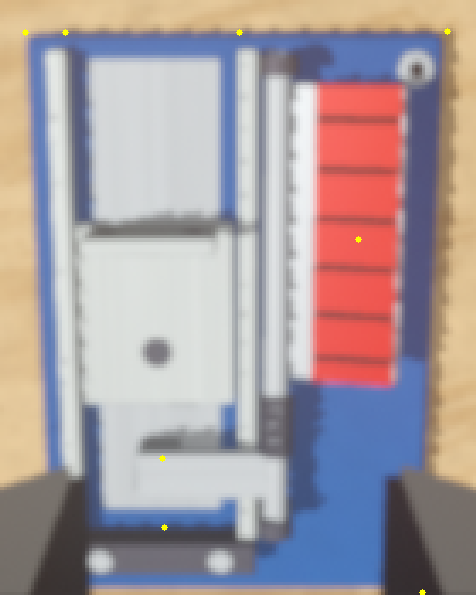

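The overlay agrees with the picture to about 1–1.5 mm. The flange's rear face is at jig x ≈ −37 mm, the plate front at ≈ +22.5 mm, and the bar's middle at crop (358,239). Next I compute the move to above the bar behind the flange.

Run:
```python
from h import *
goto([.5877,.035,-.238],-.060,.006,.06)
```

```text
clock 3.95 tcp [0.5595 0.0485 0.2035] F [ 0.41  0.6  -1.08] turn [ 0.0005 -0.0003  0.0053] d_cm now axes [ 2.94 -0.04 14.35] new axes [ 2.94 -0.05 14.35]
```

Emit:
carry_out --claw '[4.3, 4.3, 4.3, 4.3, 4.3, 4.3, 4.3, 4.3, 4.3, 4.3, 4.3]' --delta_pos '[[0.6, 0, 1.2], [0.6, 0, 1.8], [0.6, 0, 1.8], [0.6, 0, 2], [0.54, 0, 2], [0, 0, 2], [0, 0, 2], [0, 0, 1.5], [0, 0, 0], [0, 0, 0], [0, 0, 0]]' --angular '[[0, 0, 0.005], [0, 0, 0], [0, 0, 0], [0, 0, 0], [0, 0, 0], [0, 0, 0], [0, 0, 0], [0, 0, 0], [0, 0, 0], [0, 0, 0], [0, 0, 0]]'

```text
clock: 5.05
position: [0.532, 0.0545, 0.0614]
ee_rot: [0.375, 3.118, 0.001]
force: [0.6, -0.7, 0.6]
width: 0.464
gripper_force: 0.0
```

Run:
```python
from h import *
q=[.5877,.035,-.238]
goto(q,-.060,.006,.026)
s=arm.get_image("scene"); u=px(s,J2W(q,[0,0,.03]))[0].astype(int)
save(s,"s2.png",(u[0]-70,u[1]-60,u[0]+70,u[1]+45),5)
```

```text
clock 5.05 tcp [0.532  0.0545 0.0614] F [ 0.61 -0.7   0.58] turn [ 0.0008  0.0013 -0.0014] d_cm now axes [0.13 0.02 3.54] new axes [0.13 0.02 3.54]
```

View pics/s2.png

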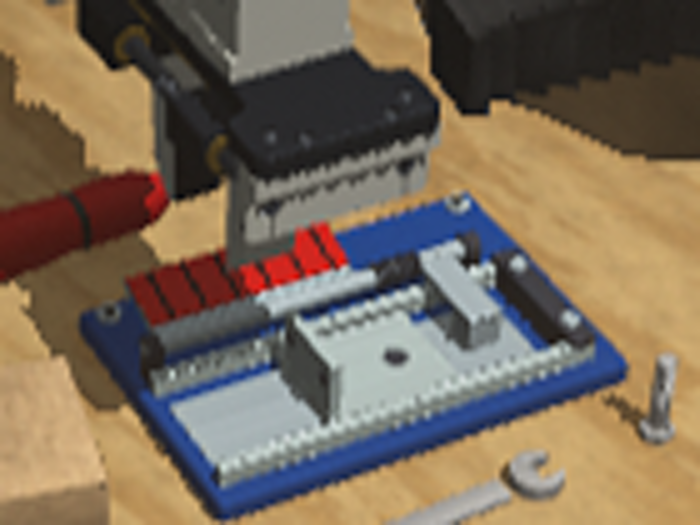

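The scene crop shows the near (pusher) finger's tip at crop (240,270). With its height that projects onto the channel behind the flange, and the other finger is over the bar. Nothing is touched. Now I press down.

Emit:
carry_out --claw '[4.3, 4.3, 4.3, 4.3, 4.3, 4.3, 4.3, 4.3, 4.3, 4.3]' --delta_pos '[[0.1, 0, 0.5], [0, 0, 0.5], [0, 0, 0.5], [0, 0, 0.5], [0, 0, 0.5], [0, 0, 0.4], [0, 0, 0.3], [0, 0, 0.3], [0, 0, 0], [0, 0, 0]]' --angular '[[0, 0, 0], [0, 0, 0], [0, 0, 0], [0, 0, 0], [0, 0, 0], [0, 0, 0], [0, 0, 0], [0, 0, 0], [0, 0, 0], [0, 0, 0]]'

```text
clock: 6.1
position: [0.5304, 0.0543, 0.0255]
ee_rot: [-0.376, -3.119, -0.0]
force: [-0.0, -0.1, 0.2]
width: 0.464
gripper_force: 0.0
```

Run:
```python
from h import *
q=[.5877,.035,-.238]
goto(q,-.060,.006,.026)
s=arm.get_image("scene"); u=px(s,J2W(q,[0,0,.03]))[0].astype(int)
save(s,"s3.png",(u[0]-70,u[1]-60,u[0]+70,u[1]+45),5)
```

```text
clock 6.1 tcp [0.5304 0.0543 0.0255] F [-0.01 -0.09  0.19] turn [ 0.     -0.     -0.0019] d_cm now axes [-0.02  0.08 -0.05] new axes [-0.02  0.08 -0.05]
```

View pics/s3.png

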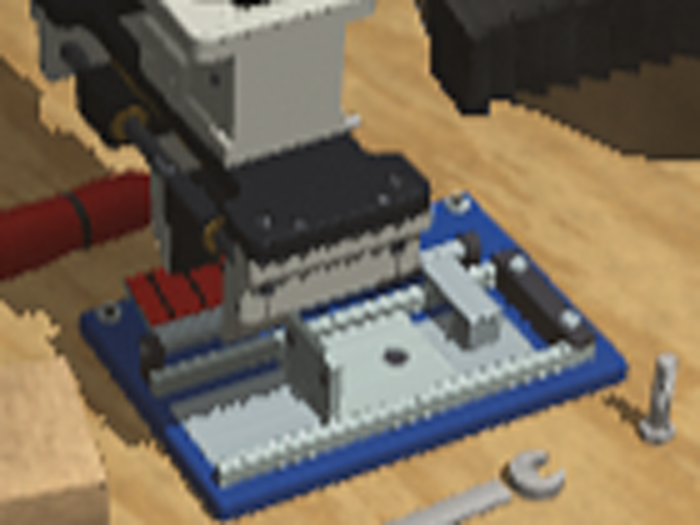

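The fingers are lower now, with the near finger's tip at about crop (235,325), but the force is ~0, so the bar isn't pressed yet. I compare against the projected finger geometry numerically.

Run:
```python
from h import *
q=[.5877,.035,-.238]
s=arm.get_image("scene"); u=px(s,J2W(q,[0,0,.03]))[0].astype(int)
o=arm.observe(); Rm=R.from_rotvec(o["ee_rot"]).as_matrix(); 
def show(n,X): print(n,((px(s,o["position"]+Rm@np.array(X))[0]-u+[70,60])*5).round())
for sx in(-.0095,.0095):
  for y in(-.0405,-.0215,.0215,.0405):
    show((sx,y,0),[sx,y,0]); 
show("body corner",[-.0375,-.095,-.066]);show("body corner",[.0375,-.095,-.066]);show("pusher 40mm up",[.0095,-.0405,-.04])
w=arm.get_image("wrist")
for y in(-.0405,-.0215,.0215,.0405): print(y,px(w,o["position"]+Rm@np.array([.0095,y,0]))[0].round())
print("flange",px(w,J2W(q,[[-.037,-.045,.044],[-.037,-.005,.044],[-.08,.05,.033],[-.08,.024,.033],[.012,.05,.033]])).round())
np.save("w2.npy",w,allow_pickle=True)
for l in ["pad","plate","foot","plate_front"]:
    for r in arm.place_of(l,w)[:1]: print(l,r["conf"],np.array(r["centre"])*[640,480])
f=w["frame"]; hs=cv2.cvtColor(f,cv2.COLOR_RGB2HSV)
red=cv2.inRange(hs,(0,150,40),(8,255,255))|cv2.inRange(hs,(172,150,40),(180,255,255))
n,_,st,ce=cv2.connectedComponentsWithStats(red); print(st[st[:,4]>100])
```

```text
(-0.0095, -0.0405, 0) [282. 398.]
(-0.0095, -0.0215, 0) [260. 369.]
(-0.0095, 0.0215, 0) [210. 308.]
(-0.0095, 0.0405, 0) [189. 281.]
(0.0095, -0.0405, 0) [240. 412.]
(0.0095, -0.0215, 0) [217. 383.]
(0.0095, 0.0215, 0) [169. 321.]
(0.0095, 0.0405, 0) [148. 294.]
body corner [424. 330.]
body corner [245. 390.]
pusher 40mm up [242. 335.]
-0.0405 [245. 258.]
-0.0215 [280. 258.]
0.0215 [357. 258.]
0.0405 [391. 258.]
flange [[224. 328.]
 [299. 328.]
 [403. 244.]
 [354. 244.]
 [393. 390.]]
plate 0.81 [269.504 345.12 ]
foot 0.74 [268.992 341.808]
plate_front 0.64 [270.08  377.712]
[[     0      0    640    480 299433]
 [   485    167     56     85   4148]
 [   353    243     48     42   1412]
 [   483    253     48     41   1221]
 [   352    287     11     22    216]
 [   351    342     23     16    309]
 [   350    356     33     18    461]]
```

Run:
```python
from h import *
q=[.5877,.035,-.238]
w=np.load("w2.npy",allow_pickle=True).item()["frame"]
s=arm.get_image("side"); u=px(s,J2W(q,[-.02,0,.03]))[0].astype(int)
c=s["frame"][u[1]-60:u[1]+40,u[0]-60:u[0]+60]
a=cv2.resize(w[170:420,190:440],(400,400),interpolation=cv2.INTER_CUBIC)
b=cv2.resize(c,(400,333),interpolation=cv2.INTER_CUBIC); b=cv2.copyMakeBorder(b,0,67,0,0,cv2.BORDER_CONSTANT)
save(np.hstack([a,b]),"comp.png")
```

View pics/comp.png

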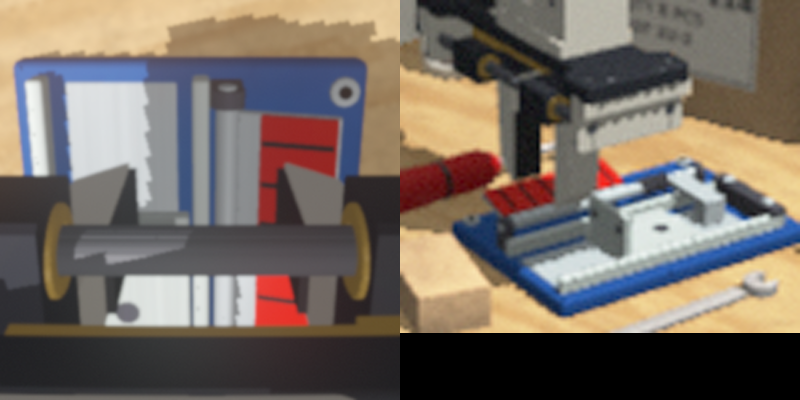

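The wrist crop shows both fingertips nearer the camera than the stated TCP, at px (235–274,273) and (365–404,273). The side crop shows the pusher tip at (575,200), still in the air above the hinge. So the real tips lie behind the reported TCP, and I'll quantify by how much.

Run:
```python
from h import *
w=arm.get_image("wrist"); o=arm.observe(); Rm=R.from_rotvec(o["ee_rot"]).as_matrix()
print(o["width"],o["force"].round(2),o["position"].round(4))
for z in(0,-.02,-.025,-.03,-.035,-.04):
  for x in(-.0095,.0095): print(z,x,[px(w,o["position"]+Rm@np.array([x,y,z]))[0].round(1).tolist() for y in(-.0405,-.0215,.0215,.0405)])
s=arm.get_image("side"); q=[.5877,.035,-.238]; u=px(s,J2W(q,[-.02,0,.03]))[0].astype(int)
for z in(0,-.02,-.03,-.04): print(z,[((px(s,o["position"]+Rm@np.array([x,y,z]))[0]-u+60)*400/120+[400,0]).round().tolist() for x,y in((.0095,-.0405),(-.0095,-.0405),(.0095,-.0215))])
```

```text
0.4687274756680597 [ 0.64  0.11 -0.36] [0.5305 0.0543 0.0255]
0 -0.0095 [[247.2, 289.9], [280.5, 290.0], [356.1, 290.0], [389.4, 289.9]]
0 0.0095 [[245.3, 258.4], [279.5, 258.4], [357.1, 258.4], [391.3, 258.4]]
-0.02 -0.0095 [[239.5, 306.0], [276.4, 306.2], [360.1, 306.2], [397.0, 306.0]]
-0.02 0.0095 [[237.1, 271.5], [275.1, 271.6], [361.4, 271.6], [399.4, 271.5]]
-0.025 -0.0095 [[237.4, 310.6], [275.2, 310.8], [361.3, 310.8], [399.1, 310.6]]
-0.025 0.0095 [[234.7, 275.2], [273.8, 275.3], [362.6, 275.3], [401.7, 275.3]]
-0.03 -0.0095 [[235.1, 315.4], [274.0, 315.6], [362.5, 315.6], [401.4, 315.5]]
-0.03 0.0095 [[232.3, 279.2], [272.5, 279.3], [363.9, 279.3], [404.2, 279.2]]
-0.035 -0.0095 [[232.6, 320.6], [272.7, 320.7], [363.8, 320.7], [403.8, 320.6]]
-0.035 0.0095 [[229.7, 283.4], [271.1, 283.5], [365.3, 283.5], [406.8, 283.4]]
-0.04 -0.0095 [[230.0, 326.0], [271.3, 326.2], [365.1, 326.2], [406.4, 326.0]]
-0.04 0.0095 [[226.9, 287.9], [269.6, 288.0], [366.8, 288.0], [409.5, 287.9]]
0 [[569.0, 250.0], [595.0, 242.0], [552.0, 238.0]]
-0.02 [[569.0, 220.0], [595.0, 213.0], [552.0, 208.0]]
-0.03 [[569.0, 205.0], [596.0, 198.0], [552.0, 194.0]]
-0.04 [[570.0, 190.0], [596.0, 183.0], [552.0, 179.0]]
```

Both cameras agree that the tips are about 28 mm behind the reported TCP, so the tips are at z ≈ 54 mm now. I descend in small steps and watch the force.

Emit:
carry_out --claw '[4.3, 4.3, 4.3, 4.3, 4.3, 4.3]' --delta_pos '[[0, 0.08, 0.4], [0, 0, 0.5], [0, 0, 0.5], [0, 0, 0.4], [0, 0, 0], [0, 0, 0]]' --angular '[[0, 0, 0], [0, 0, 0], [0, 0, 0], [0, 0, 0], [0, 0, 0], [0, 0, 0]]'

```text
clock: 7.2
position: [0.5305, 0.0553, 0.0074]
ee_rot: [-0.376, -3.119, -0.0]
force: [-2.1, 0.1, 5.7]
width: 0.468
gripper_force: 2.5
```

Emit:
carry_out --claw '[4.3, 4.3, 4.3, 4.3]' --delta_pos '[[0, 0, 0.2], [0, 0, 0.2], [0, 0, 0], [0, 0, 0]]' --angular '[[0, 0, 0], [0, 0, 0], [0, 0, 0], [0, 0, 0]]'

```text
clock: 7.6
position: [0.5306, 0.0554, 0.0038]
ee_rot: [0.376, 3.119, 0.001]
force: [-3.1, 0.2, 7.8]
width: 0.472
gripper_force: 4.3
```

The force is rising with the spring's slope, 5.7 to 7.8 N over 3.6 mm, so the bar is down at about 0.3 rad. I check the plate and foot numerically.

```bash
cat > chk.py <<'E'
from h import *
q=[.5877,.035,-.238]; T=jigT(q)
def tj(w): return (T[:3,:3].T@(w-T[:3,3])*1000).round(1)
goto(q,-.060,.006,0)
o=arm.observe(); print("tcp jig",tj(o["position"]),"F jig",(T[:3,:3].T@o["force"]).round(2))
import sys
for n in("scene","side"):
    p=arm.get_image(n); save(p,n+"_%s.png"%sys.argv[1])
    for l,z in(("plate",.012),("plate_front",.012),("foot",.0135),("foot",.025),("stop_face",.012)):
        for r in arm.place_of(l,p)[:3]:
            X=tj(at_z(p,np.array(r["centre"])*[640,480],z))
            if abs(X[0])<110 and abs(X[1])<80: print(n,l,z,round(r["conf"],2),X)
E
python3 chk.py a
```

```text
clock 7.6 tcp [0.5306 0.0554 0.0038] F [-3.09  0.2   7.81] turn [ 0.0005 -0.0001 -0.0017] d_cm now axes [-0.03 -0.04  0.38] new axes [-0.03 -0.03  0.38]
tcp jig [-60.3   6.3   3.8] F jig [-3.05 -0.53  7.81]
scene plate 0.012 0.67 [ -0.9 -24.9  12. ]
scene plate_front 0.012 0.93 [ 24.2 -33.7  12. ]
scene foot 0.0135 0.81 [ 55.3 -14.6  13.5]
scene foot 0.025 0.81 [ 47.3 -25.9  25. ]
scene stop_face 0.012 0.93 [ 65.7 -29.4  12. ]
scene stop_face 0.012 0.22 [ 53.9 -14.2  12. ]
side plate 0.012 0.59 [-20.8 -20.7  12. ]
side plate 0.012 0.56 [  3.2 -22.3  12. ]
side foot 0.0135 0.71 [ 65.9 -12.7  13.5]
side foot 0.025 0.71 [ 50.8 -31.3  25. ]
side stop_face 0.012 0.86 [ 74.8 -17.3  12. ]
```

The foot is up at about z 25 mm, over the channel's middle, and the plate is unmoved. Now I push along −tool x while holding the bar down.

Emit:
carry_out --claw '[4.3, 4.3, 4.3, 4.3, 4.3, 4.3, 4.3, 4.3, 4.3, 4.3]' --delta_pos '[[-0.3, 0, 0], [-0.4, 0, 0], [-0.4, 0, 0], [-0.4, 0, 0], [-0.4, 0, 0], [-0.4, 0, 0], [-0.4, 0, 0], [-0.3, 0, 0], [0, 0, 0], [0, 0, 0]]' --angular '[[0, 0, 0], [0, 0, 0], [0, 0, 0], [0, 0, 0], [0, 0, 0], [0, 0, 0], [0, 0, 0], [0, 0, 0], [0, 0, 0], [0, 0, 0]]'

```text
clock: 9.2
position: [0.5582, 0.0482, 0.0035]
ee_rot: [-0.375, -3.116, -0.0]
force: [-6.3, -0.1, 9.9]
width: 0.47
gripper_force: 4.7
```

```bash
python3 chk.py b
```

```text
clock 9.2 tcp [0.5582 0.0482 0.0035] F [-6.25 -0.14  9.88] turn [-0.0002 -0.0027 -0.0015] d_cm now axes [2.82 0.   0.36] new axes [2.82 0.01 0.35]
tcp jig [-31.8   5.9   3.5] F jig [-6.04 -1.61  9.88]
scene plate 0.012 0.64 [ 13.8 -27.3  12. ]
scene plate_front 0.012 0.97 [ 43.1 -22.7  12. ]
scene foot 0.0135 0.63 [ 54.1 -18.   13.5]
scene foot 0.025 0.63 [ 46.2 -29.3  25. ]
scene stop_face 0.012 0.89 [ 71.2 -23.5  12. ]
side plate 0.012 0.7 [ 17.1 -25.1  12. ]
side plate 0.012 0.45 [ 73.5 -21.   12. ]
side plate_front 0.012 0.86 [ 30.8 -35.   12. ]
side foot 0.0135 0.9 [ 59.3 -20.3  13.5]
side foot 0.025 0.9 [ 44.3 -38.7  25. ]
side stop_face 0.012 0.64 [ 74.1 -19.1  12. ]
```

The plate is moving (front at about 40 mm) and entering beneath the raised foot. I continue.

Emit:
carry_out --claw '[4.3, 4.3, 4.3, 4.3, 4.3, 4.3, 4.3, 4.3, 4.3]' --delta_pos '[[-0.3, 0, 0], [-0.4, 0, 0], [-0.4, 0, 0], [-0.4, 0, 0], [-0.4, 0, 0], [-0.4, 0, 0], [-0.3, 0, 0], [0, 0, 0], [0, 0, 0]]' --angular '[[0, 0, 0], [0, 0, 0], [0, 0, 0], [0, 0, 0], [0, 0, 0], [0, 0, 0], [0, 0, 0], [0, 0, 0], [0, 0, 0]]'

```text
clock: 10.7
position: [0.5836, 0.0421, 0.0035]
ee_rot: [-0.375, -3.117, -0.0]
force: [-4.7, 1.3, 8.8]
width: 0.472
gripper_force: 4.7
```

Emit:
carry_out --claw '[4.3, 4.3, 4.3, 4.3]' --delta_pos '[[-0.2, 0, 0], [-0.2, 0, 0], [0, 0, 0], [0, 0, 0]]' --angular '[[0, 0, 0], [0, 0, 0], [0, 0, 0], [0, 0, 0]]'

```text
clock: 11.1
position: [0.5871, 0.0412, 0.0034]
ee_rot: [-0.375, -3.116, -0.0]
force: [-6.9, 1.0, 9.3]
width: 0.471
gripper_force: 4.8
```

```bash
python3 chk.py c
```

```text
clock 11.1 tcp [0.5871 0.0412 0.0034] F [-6.91  0.97  9.26] turn [-0.0002 -0.0032 -0.0014] d_cm now axes [5.79 0.   0.36] new axes [5.79 0.01 0.34]
tcp jig [-2.1  5.9  3.4] F jig [-6.94 -0.69  9.26]
scene plate 0.012 0.9 [ 40.8 -26.5  12. ]
scene plate_front 0.012 0.79 [ 68.5 -29.3  12. ]
scene plate_front 0.012 0.3 [ 67.9 -32.9  12. ]
scene foot 0.0135 0.83 [ 50.2 -26.9  13.5]
scene foot 0.025 0.83 [ 42.3 -38.   25. ]
scene stop_face 0.012 0.97 [ 70.4 -25.2  12. ]
side plate 0.012 0.73 [ 43.8 -22.3  12. ]
side plate_front 0.012 0.63 [ 54.8 -34.7  12. ]
side foot 0.0135 0.61 [ 52.4 -15.9  13.5]
side foot 0.025 0.61 [ 37.6 -34.4  25. ]
side stop_face 0.012 0.77 [ 76.5 -17.8  12. ]
```

Emit:
carry_out --claw '[4.3, 4.3, 4.3, 4.3]' --delta_pos '[[-0.1, 0, 0], [-0.1, 0, 0], [0, 0, 0], [0, 0, 0]]' --angular '[[0, 0, 0], [0, 0, 0], [0, 0, 0], [0, 0, 0]]'

```text
clock: 12.1
position: [0.5871, 0.0412, 0.0031]
ee_rot: [-0.374, -3.113, -0.001]
force: [-12.1, 2.8, 13.6]
width: 0.469
gripper_force: 7.6
```

Emit:
carry_out --claw '[4.3, 4.3, 4.3, 4.3]' --delta_pos '[[-0.1, 0, 0], [-0.1, 0, 0], [0, 0, 0], [0, 0, 0]]' --angular '[[0, 0, 0], [0, 0, 0], [0, 0, 0], [0, 0, 0]]'

```text
clock: 12.5
position: [0.5871, 0.0412, 0.0029]
ee_rot: [-0.374, -3.109, -0.001]
force: [-16.9, 4.5, 16.6]
width: 0.465
gripper_force: 10.6
```

The TCP has stalled at jig x −2 mm while the force climbs to 17 N, after 47 mm of plate travel, so the plate is home against the stop. I relieve the push, back off slightly with the bar still down, then rise straight up.

Emit:
carry_out --claw '[4.3, 4.3, 4.3, 4.3, 4.3]' --delta_pos '[[0.2, 0, 0], [0.2, 0, 0], [0.15, 0, 0], [0, 0, 0], [0, 0, 0]]' --angular '[[0, 0, 0], [0, 0, 0], [0, 0, 0], [0, 0, 0], [0, 0, 0]]'

```text
clock: 13.0
position: [0.5871, 0.0413, 0.0039]
ee_rot: [-0.376, -3.119, -0.001]
force: [-3.5, 0.4, 9.5]
width: 0.469
gripper_force: 4.4
```

```bash
python3 chk.py d
```

```text
clock 13.0 tcp [0.5871 0.0413 0.0039] F [-3.51  0.41  9.46] turn [ 0.0003 -0.0004 -0.0017] d_cm now axes [ 5.8  -0.01  0.39] new axes [ 5.8  -0.    0.39]
tcp jig [-2.   6.   3.9] F jig [-3.51 -0.43  9.46]
scene plate 0.012 0.61 [ 39.6 -29.2  12. ]
scene plate_front 0.012 0.88 [ 66.8 -27.   12. ]
scene foot 0.0135 0.56 [ 50.1 -18.9  13.5]
scene foot 0.025 0.56 [ 42.2 -30.2  25. ]
scene stop_face 0.012 0.91 [ 70.2 -25.1  12. ]
side plate 0.012 0.48 [ 39.9 -36.5  12. ]
side plate_front 0.012 0.75 [ 71.2 -22.1  12. ]
side foot 0.0135 0.93 [65.1 -3.3 13.5]
side foot 0.025 0.93 [ 50.  -22.1  25. ]
side stop_face 0.012 0.97 [ 69.3 -24.2  12. ]
```

The estimates put the plate at 39.8 mm (home is 40) with only light contact left. Now I let the bar up.

Emit:
carry_out --claw '[4.3, 4.3, 4.3, 4.3, 4.3, 4.3, 4.3, 4.3, 4.3, 4.3, 4.3, 4.3]' --delta_pos '[[0, 0, -0.2], [0, 0, -0.2], [0, 0, -0.2], [0.1, 0, -0.2], [0.2, 0, -0.2], [0.2, 0, -0.3], [0, 0, -0.5], [0, 0, -1], [0, 0, -1.5], [0, 0, -2], [0, 0, 0], [0, 0, 0]]' --angular '[[0, 0, 0], [0, 0, 0], [0, 0, 0], [0, 0, 0], [0, 0, 0], [0, 0, 0], [0, 0, 0], [0, 0, 0], [0, 0, 0], [0, 0, 0], [0, 0, 0], [0, 0, 0]]'

```text
clock: 14.8
position: [0.5831, 0.0424, 0.0672]
ee_rot: [0.376, 3.118, 0.001]
force: [-0.0, -0.2, 0.1]
width: 0.468
gripper_force: 0.0
```

```bash
python3 chk.py e
python3 - <<'E'
from h import *
q=[.5877,.035,-.238]
w=arm.get_image("wrist"); save(w,"w3.png"); T=jigT(q)
for l,z in(("plate",.012),("plate_front",.012),("foot",.018),("stop_face",.012),("pad",.029)):
    for r in arm.place_of(l,w)[:1]: 
        print(l,round(r["conf"],2),(np.array(r["centre"])*[640,480]).round(),(T[:3,:3].T@(at_z(w,np.array(r["centre"])*[640,480],z)-T[:3,3])*1000).round(1))
E
```

```text
clock 14.8 tcp [0.5831 0.0424 0.0672] F [-0.04 -0.19  0.12] turn [ 0.0007  0.0014 -0.0018] d_cm now axes [ 5.38 -0.03  6.71] new axes [ 5.37 -0.01  6.72]
tcp jig [-6.3  6.1 67.2] F jig [ 0.01 -0.19  0.12]
scene plate 0.012 0.77 [ 34.2 -29.7  12. ]
scene plate_front 0.012 0.87 [ 65.6 -32.3  12. ]
scene foot 0.0135 0.69 [ 48.7 -21.   13.5]
scene foot 0.025 0.69 [ 40.8 -32.2  25. ]
scene stop_face 0.012 0.94 [ 66.5 -34.4  12. ]
side plate 0.012 0.73 [ 42.4 -27.2  12. ]
side plate_front 0.012 0.71 [ 60.  -34.7  12. ]
side foot 0.0135 0.86 [ 55.7 -18.6  13.5]
side foot 0.025 0.86 [ 40.8 -37.1  25. ]
side stop_face 0.012 0.64 [ 68.9 -23.4  12. ]
plate 0.94 [276. 304.] [ 38.2 -25.9  12. ]
plate_front 0.79 [275. 339.] [ 68.8 -27.9  12. ]
foot 0.89 [270. 312.] [ 42.4 -30.   18. ]
stop_face 0.64 [280. 341.] [ 69.8 -24.3  12. ]
pad 0.68 [364. 216.] [-32.   35.2  29. ]
```

The clip is released and the robot is clear of it. I retreat up and back, to the first wrist viewpoint but further behind, and measure the flange precisely.

Emit:
carry_out --claw '[4.3, 4.3, 4.3, 4.3, 4.3, 4.3, 4.3, 4.3, 4.3, 4.3, 4.3, 4.3]' --delta_pos '[[0, 0, -1.5], [0, 0, -1.5], [0.5, 0, -1.5], [0.7, 0, -1.5], [0.7, 0, -1.5], [0.7, 0, -1.5], [0.7, 0, -1.5], [0.7, 0, -1.5], [0.7, 0, -1.5], [0, 0, 0], [0, 0, 0], [0, 0, 0]]' --angular '[[0, 0, 0], [0, 0, 0], [0, 0, 0], [0, 0, 0], [0, 0, 0], [0, 0, 0], [0, 0, 0], [0, 0, 0], [0, 0, 0], [0, 0, 0], [0, 0, 0], [0, 0, 0]]'

```text
clock: 16.9
position: [0.5367, 0.0534, 0.2008]
ee_rot: [-0.376, -3.118, 0.001]
force: [-0.0, 0.7, -0.2]
width: 0.469
gripper_force: 0.0
```

Run:
```python
from h import *
q=[.5877,.035,-.238]; T=jigT(q)
tj=lambda w:(T[:3,:3].T@(w-T[:3,3])*1000).round(1)
w=arm.get_image("wrist"); save(w,"w4.png"); o=arm.observe(); print(o["position"],o["clock"])
for l,z in(("plate",.012),("plate_front",.012),("foot",.018),("stop_face",.012),("pad",.029)):
    for r in arm.place_of(l,w)[:1]: print(l,round(r["conf"],2),tj(at_z(w,np.array(r["centre"])*[640,480],z)))
g=cv2.cvtColor(w["frame"],cv2.COLOR_RGB2GRAY).astype(np.float32)
def prof(y,z,xs):
    X=np.c_[xs,np.full(len(xs),y),np.full(len(xs),z)]; u=px(w,J2W(q,X)).astype(np.float32)
    return cv2.remap(g,u[:,:1],u[:,1:],cv2.INTER_LINEAR).ravel().round().astype(int)
xs=np.arange(-.01,.026,.001)
print("rows",px(w,J2W(q,[[.01,-.025,.044],[.07,-.025,.022]])).round(1))
for y in(-.038,-.03,-.015): print("flange z44 x=-10..25",y,prof(y,.044,xs).tolist())
xs=np.arange(.05,.085,.001)
for y in(-.047,-.042,-.01,-.004): print("front z18 x=50..84",y,prof(y,.018,xs).tolist())
hs=cv2.cvtColor(w["frame"],cv2.COLOR_RGB2HSV)
red=cv2.inRange(hs,(0,150,40),(8,255,255))|cv2.inRange(hs,(172,150,40),(180,255,255)); red[:,390:]=0
b=cv2.boxPoints(cv2.minAreaRect(cv2.findNonZero(red))); print([tj(at_z(w,c,.030)).tolist() for c in b])
```

```text
[0.53668991 0.05339394 0.20072882] 16.95
plate 0.9 [-184.4 -144.2   12. ]
plate_front 0.93 [-211.8 -141.6   12. ]
foot 0.6 [ 38.9 -31.1  18. ]
stop_face 0.94 [ 68.  -20.9  12. ]
pad 0.66 [-34.   36.1  29. ]
rows [[289.2 275.9]
 [292.1 316.9]]
flange z44 x=-10..25 -0.038 [213, 213, 212, 212, 212, 210, 201, 184, 158, 131, 116, 111, 109, 104, 96, 90, 92, 104, 124, 160, 193, 209, 215, 215, 214, 214, 213, 213, 214, 214, 213, 214, 214, 214, 213, 214]
flange z44 x=-10..25 -0.03 [213, 213, 213, 213, 212, 208, 196, 174, 146, 123, 113, 110, 109, 109, 109, 109, 109, 113, 128, 163, 196, 213, 219, 219, 219, 219, 220, 221, 220, 221, 220, 220, 219, 215, 204, 184]
flange z44 x=-10..25 -0.015 [208, 209, 209, 208, 203, 190, 169, 147, 131, 119, 112, 109, 108, 105, 100, 97, 98, 107, 125, 161, 194, 212, 218, 218, 218, 218, 219, 220, 220, 220, 219, 214, 204, 186, 168, 156]
front z18 x=50..84 -0.047 [60, 59, 59, 60, 58, 59, 59, 60, 60, 59, 59, 59, 60, 62, 65, 68, 71, 75, 80, 82, 83, 85, 93, 98, 99, 95, 92, 95, 99, 102, 106, 111, 115, 119, 121]
front z18 x=50..84 -0.042 [211, 210, 209, 207, 205, 205, 205, 206, 206, 205, 204, 199, 189, 164, 129, 99, 79, 76, 79, 82, 83, 85, 94, 99, 99, 95, 92, 94, 98, 103, 106, 111, 115, 118, 117]
front z18 x=50..84 -0.01 [211, 212, 212, 213, 214, 214, 214, 213, 213, 213, 214, 212, 203, 179, 141, 107, 82, 75, 75, 75, 75, 75, 76, 77, 76, 75, 75, 76, 76, 77, 78, 80, 81, 82, 83]
front z18 x=50..84 -0.004 [211, 212, 213, 214, 214, 213, 213, 213, 213, 215, 216, 213, 203, 178, 140, 106, 81, 73, 73, 72, 73, 74, 75, 76, 76, 75, 74, 75, 77, 78, 78, 79, 81, 82, 83]
[[10.0, 24.3, 30.0], [-80.6, 25.6, 30.0], [-80.0, 48.3, 30.0], [10.7, 48.6, 30.0]]
```

Run:
```python
from h import *
q=[.5877,.035,-.238]
w1=np.load("w1.npy",allow_pickle=True).item(); w4=arm.get_image("wrist"); np.save("w4.npy",w4,allow_pickle=True)
def prof(w,y,z,xs):
    g=w["frame"].astype(np.float32)
    u=px(w,J2W(q,np.c_[xs,np.full(len(xs),y),np.full(len(xs),z)])).astype(np.float32)
    return cv2.remap(g,u[:,:1],u[:,1:],cv2.INTER_LINEAR)[:,0].mean(1).round().astype(int).tolist()
xs=np.arange(.04,.1,.001)
for n,w in(("w1",w1),("w4",w4)):
  for y in(-.045,-.04,-.035,-.02,-.01):
    print(n,y,prof(w,y,.012,xs))
print(px(w1,J2W(q,[[.07,-.04,.012],[.07,-.01,.012]])),px(w4,J2W(q,[[.07,-.04,.018],[.07,-.01,.018]])))
xs=np.arange(-.1,-.03,.001)
for n,w in(("w1",w1),("w4",w4)): print(n,"back edge",prof(w,-.025,.012,np.arange(-.105,-.085,.001)))
```

```text
w1 -0.045 [190, 189, 190, 192, 193, 194, 194, 193, 192, 191, 192, 192, 193, 194, 196, 196, 196, 194, 191, 190, 187, 180, 168, 153, 138, 128, 123, 120, 114, 102, 88, 77, 70, 68, 71, 78, 89, 102, 118, 140, 161, 178, 189, 192, 188, 177, 160, 142, 132, 128, 129, 136, 151, 164, 171, 168, 147, 121, 94, 75]
w1 -0.04 [209, 209, 209, 209, 209, 209, 209, 209, 209, 209, 209, 208, 208, 208, 208, 208, 208, 208, 208, 209, 207, 202, 189, 169, 147, 133, 125, 118, 109, 97, 85, 76, 70, 69, 71, 79, 90, 101, 110, 114, 115, 115, 115, 114, 114, 115, 116, 119, 123, 126, 129, 135, 151, 163, 170, 167, 147, 121, 95, 76]
w1 -0.035 [201, 200, 199, 200, 203, 204, 204, 203, 202, 201, 201, 201, 200, 200, 200, 202, 204, 206, 207, 207, 206, 201, 189, 170, 147, 133, 127, 122, 115, 103, 88, 77, 71, 69, 71, 79, 90, 101, 110, 113, 114, 114, 114, 114, 114, 114, 116, 120, 123, 126, 128, 134, 148, 160, 167, 164, 146, 121, 96, 76]
w1 -0.02 [117, 128, 152, 180, 200, 209, 213, 214, 213, 212, 211, 212, 213, 213, 213, 214, 213, 212, 210, 208, 206, 201, 190, 171, 148, 134, 126, 118, 109, 97, 85, 76, 71, 69, 71, 79, 90, 101, 110,
[... 1518 characters left out ...]
109, 113, 117, 120, 122, 123, 125, 128, 133, 134, 126, 114, 99, 92, 89, 89]
w4 -0.01 [153, 149, 146, 138, 140, 154, 179, 198, 207, 212, 213, 212, 211, 211, 212, 213, 214, 214, 214, 214, 213, 213, 214, 215, 215, 207, 187, 155, 118, 88, 77, 75, 75, 75, 75, 75, 77, 77, 76, 75, 75, 76, 77, 78, 79, 80, 82, 83, 84, 84, 84, 84, 85, 86, 87, 88, 88, 89, 89, 89]
[[285.30053609 289.75179236]
 [310.85664125 289.70035984]] [[279.62206398 315.08202419]
 [305.20750736 315.0848406 ]]
w1 back edge [189, 187, 185, 185, 187, 189, 189, 184, 170, 148, 130, 124, 128, 133, 135, 136, 144, 165, 192, 209]
w4 back edge [187, 186, 185, 187, 190, 191, 185, 171, 147, 124, 117, 122, 129, 134, 136, 138, 150, 174, 199, 211]
```

The dark line at row 310 is the gripper's rod occluding the stop, not a gap. I shift forward a few cm for a clear view of the plate and stop line.

Emit:
carry_out --claw '[4.3, 4.3, 4.3, 4.3, 4.3, 4.3, 4.3]' --delta_pos '[[-1, 0, 0], [-1, 0, 0], [-1, 0, 0], [-0.8, 0, 0], [0, 0, 0], [0, 0, 0], [0, 0, 0]]' --angular '[[0, 0, 0], [0, 0, 0], [0, 0, 0], [0, 0, 0], [0, 0, 0], [0, 0, 0], [0, 0, 0]]'

```text
clock: 17.95
position: [0.5735, 0.0446, 0.2013]
ee_rot: [-0.376, -3.119, -0.0]
force: [-0.5, -0.6, 1.5]
width: 0.472
gripper_force: 0.0
```

Run:
```python
from h import *
q=[.5877,.035,-.238]; T=jigT(q)
w=arm.get_image("wrist"); np.save("w5.npy",w,allow_pickle=True); print(arm.observe()["position"],arm.observe()["clock"])
g=w["frame"].astype(np.float32)
def prof(y,z,xs):
    u=px(w,J2W(q,np.c_[xs,np.full(len(xs),y),np.full(len(xs),z)])).astype(np.float32)
    return cv2.remap(g,u[:,:1],u[:,1:],cv2.INTER_LINEAR)[:,0].mean(1).round().astype(int).tolist()
for y in(-.045,-.04,-.01): print("z18 x50..85",y,prof(y,.018,np.arange(.05,.086,.001)))
for y in(-.04,-.03,-.01): print("z44 x0..20",y,prof(y,.044,np.arange(0,.021,.001)))
print("back",prof(-.025,.012,np.arange(-.105,-.085,.001)))
print(px(w,J2W(q,[[.07,-.04,.018]])))
for l,z in(("plate",.012),("plate_front",.012),("foot",.018),("stop_face",.012),("pad",.029)):
    for r in arm.place_of(l,w)[:2]: print(l,round(r["conf"],2),((T[:3,:3].T@(at_z(w,np.array(r["centre"])*[640,480],z)-T[:3,3]))*1000).round(1))
```

```text
[0.5734964  0.04463725 0.20140876] 18.0
z18 x50..85 -0.045 [218, 218, 218, 218, 216, 212, 196, 170, 139, 113, 102, 102, 102, 102, 100, 97, 95, 91, 86, 78, 70, 65, 64, 64, 65, 66, 67, 67, 66, 66, 66, 67, 68, 68, 69, 71]
z18 x50..85 -0.04 [218, 218, 218, 218, 218, 218, 218, 217, 217, 217, 217, 217, 217, 218, 218, 217, 216, 211, 195, 167, 130, 93, 84, 92, 102, 111, 115, 116, 115, 115, 115, 115, 116, 118, 121, 124]
z18 x50..85 -0.01 [211, 212, 213, 213, 212, 212, 211, 210, 211, 214, 217, 218, 218, 218, 218, 218, 217, 210, 193, 163, 125, 90, 83, 91, 104, 119, 135, 153, 166, 174, 176, 173, 161, 146, 133, 128]
z44 x0..20 -0.04 [181, 155, 134, 124, 117, 109, 104, 105, 122, 158, 196, 216, 221, 217, 211, 211, 215, 218, 219, 219, 219]
z44 x0..20 -0.03 [189, 159, 132, 117, 113, 111, 111, 113, 125, 157, 195, 215, 220, 217, 212, 213, 218, 221, 222, 222, 222]
z44 x0..20 -0.01 [156, 137, 123, 114, 110, 106, 103, 105, 119, 153, 192, 212, 219, 219, 216, 217, 218, 219, 219, 219, 220]
back [189, 187, 185, 184, 186, 188, 190, 187, 177, 156, 133, 124, 128, 132, 134, 135, 145, 169, 194, 209]
[[278.36684879 285.21600828]]
plate 0.85 [ 39.2 -29.5  12. ]
plate 0.72 [-182.4 -146.6   12. ]
plate_front 0.8 [-210.8 -141.4   12. ]
plate_front 0.7 [ 67.1 -29.1  12. ]
foot 0.84 [ 42. -27.  18.]
stop_face 0.87 [ 69.6 -23.3  12. ]
pad 0.75 [-31.4  33.4  29. ]
```

The plate's bright top runs straight into the stop's dark face at 69.6 mm; the stop measured 69.5 mm before the push. No blue gap shows, and the flange's rear face is at ≈ 9–10 mm. The plate is home, the clip is released and the robot is clear.

```bash
python3 -c "
from cell import arm
print(arm.sign_off())"
```

```text
the job is handed in; nothing more can be done
None
```

I pressed the bar, pushed the plate home against the stop (no gap visible, measured to about 1 mm), let the clip down on it and moved clear at about 18 s, then handed the job in; no verdict came back.

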